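Shut off and bleed a bench air outlet

ROBOT

A 6-joint arm with a two-finger parallel gripper is mounted at the origin on the work surface. World frame = base frame: x ahead of the robot, y to its left, z up, the work surface at z = 0. Lengths are in mm, angles in rad, forces in N, time in s.
With the tool pointing down it reaches from about 350 to 975 mm from the base axis. Payload 7.1 kg.
Tool frame: the origin (TCP) lies midway between the tips of the shut fingers; the grasp point (between the pads) lies 19 mm behind it (ctrl.grip_depth is the distance from the TCP to the grasp point, in mm); z points along the fingers, y is the line along which they close (so a half turn about z gives the same grasp; the last joint's range is limited). The gripper opens to 88 mm and grips with 3 to 60 N. Pads are 20 mm wide; open, the fingers measure 115 mm over their backs; the gripper's body (75 mm by 178 mm) begins 61 mm behind the grasp point.
Start: joints at [-1.324, 0.423, 1.63, -0, 1.089, -0.019], TCP at [164.194, -603.03, 222.675] pointing down, gripper open.
Joint ranges: [-3, 3], [-0.9, 2.11], [0.09, 2.58], [-1.31, 4.45], [0.11, 2.69], [-2.54, 2.54]. Speed limits (rad/s): [2.39, 2.39, 3.01, 3.14, 3.14, 3.14].

INTERFACE

Orientations are given as a rotation vector (axis times angle).
In Python, from workcell import ctrl, cams gives the robot as it stands.
- The arm moves only by the tool move_arm, never from a script. Its argument "steps" is a list of rows, each a list of 3 entries, a list of its own where there are three numbers: the shift along the tool's x, y, z in units of 25 mm (1.0 is 25 mm), then the turn about the tool's z in units of 5 degrees (1.0 is 5 degrees), then the closure, from 0 (fully open) to 1 (shut). A call has 1 to 20 rows; each row shifts and turns the commanded pose from where the row before left it, along the tool's axes as they then stand; what a row does not reach is not made up. A row lasts 1/12 s, in which the tool goes at most 41.7 mm and 7.16 degrees, less where a joint would pass 70% of its speed; a pose out of reach is approached as far as the arm can. A call is refused whole if a number of a shift passes 1 or a number of a turn 1, either way. A call with a gripper value outside its range is refused whole. The fingers move at their own pace and stop on an object; the grip force is fixed at half the most. Time passes only in rows, so rows that do not move let the fingers close. It gives the time, the measured TCP pose, the force, the opening and the grip force at its end, in the units of the state.
- ctrl.get_obs(): the state, without advancing time (a new reading comes with each control period).
- cams.get_image(name): name is "side" or "top"; returns a dict with "image" (420x560x3 uint8, red, green, blue), "camera_matrix" (3x3 intrinsics, pixels), "k1" (the pictures are not rectified: a ray, as slopes to the right and down, at radius r is drawn at 1 + k1 r^2 times it, then the intrinsics apply), "xyz" and "rotation" of the camera in the world. Camera axes: x right, y down, z forward; pixel columns grow to the right and rows downward; lengths in mm; the calibration is good to about 2 mm. A picture is of the moment at which its call begins. There is no depth.
- ctrl.close_job(): hands the job in; it is judged then, once.
Trained networks look in the newest picture that a camera, given by its name, has taken for a name from the list of things; names that differ only in an ending like _2 or _b are one class to them, and where a whole thing is asked for, a point or a joint stands for the part that bears it (a point fixed in the world has none). Each returns a list of dicts, best first, with "p" (0 to 1); they miss things now and then, are a little off and sometimes report something else, mostly with a low value. They report only what shows in the picture. A call takes as long as a camera call.
- cams.boxes_of(camera, thing): "rect" ([centre column, centre row, width, height] in pixels, round what is visible of it).
- cams.cut_out(camera, thing): "pixels" (420x560 bool, what is visible of it) and "rect" ([centre column, centre row, width, height] in pixels, round what is visible of it).
The state is a dict: "t": time; "qpos": joint angles; "qvel": joint speeds; "joint_torque": joint torques, N m; "ee_pos": TCP position; "orientation": TCP orientation; "ft_force": force on the tool from outside, world axes, zero at the start; "moment": the same for the moment, N m; "width": finger opening in mm; "grasp_force": force on a finger pad.
Only numpy, scipy, OpenCV 4.12 (cv2) and the standard library are available. Lean on these libraries where they do the work, as an engineer would, in place of code of your own. Each camera call takes 0.05 s, during which the arm holds its last target. There are 200 camera calls.

TASK

Bleed the bench air outlet: first swing the lever of its ball valve fully shut, so that it lies square across the pipe. Then grip the knurled sleeve of the coupler on the outlet block, turn it until the keyway hidden inside it drops over the lock pin, push it fully down against its spring and keep it there: your program finishes while the gripper is still holding the sleeve home, so that the trapped air can bleed away. Do not push the sleeve down while the air is still on, leave the lever shut, and leave everything else on the bench where it is.

Things in the scene. Friction and masses are not known exactly. Their poses are not given: they have to be found in the camera images.
- outlet: Bench air outlet, fixed: steel foot plate 84 x 300 x 8 mm with, along its y: a face-up gauge (46 mm across, 58 mm high, centre at y = -58 mm), an aluminium block 60 x 64 mm, top 46 mm above the bench, a brass ball valve (y = 90 mm) and a pipe elbow (y = 166 mm, 43 mm high). The pipe runs along y. Origin on the bench under the upright axis of the coupler on top of the block; z up.
- valve_stem (a point): Point on the upright axis about which the ball valve's lever swings, at the height of the lever's grip, 61.5 mm above the bench and 90 mm from the coupler's axis; axes as the outlet's.
- lever_grip (a point): Middle of the lever's black rubber grip, 85 mm from the stem axis, 61.5 mm above the bench. The grip is 18 mm wide, 12 mm thick (55.5 to 67.5 mm above the bench) and 62 mm long (54 to 116 mm from the stem axis); nearer the stem the lever is a steel bar 13 mm wide, rather lower. y points from the stem out along the lever, z up.
- valve_lever (a joint): Lever angle (rad): 0 = in line with the pipe, pointing away from the coupler along the outlet's +y: open, air on. Grows counter-clockwise seen from above to its stop at 1.571 = square across the pipe, pointing along the outlet's -x: shut. Starts open, at 0 to 0.25. Takes about 2 N at the grip and stays where it is left.
- sleeve: Knurled steel sleeve round the coupler on the block: upright cylinder 36 mm across, 34 mm tall, z up; origin on its axis at its underside, 72 mm above the bench when up. It only slides up and down and turns about its axis, with little friction. Hidden inside: one keyway 8 mm wide for one lock pin 4 mm wide, 13 mm from the axis. Nothing outside, nor this body's x or y axis, marks where it is.
- sleeve_grip (a point): On the sleeve's axis, 22 mm above its underside: a good height to grip. The keyway must be turned 0.35 to 1.2 rad clockwise (from above) to meet the pin; find it by turning while pressing with 5 to 12 N, or by trying every 0.1 to 0.15 rad. Off the keyway the sleeve goes down only 2 to 3 mm and meets the pin hard; within about 0.13 rad of it, 8 mm. Once down it hardly turns.
- sleeve_travel (a joint): How far the sleeve is pushed down (m): 0 = up, about 0.0025 = on the lock pin, 0.008 = fully home, underside on the coupler's shoulder. A spring pushes it up, with 4.5 N when up and 10.5 N when home; let go, it rises again.
- plug_top (a point): Top of the blanked brass test plug (17 mm across flats) that stands in the coupler's mouth on the sleeve's axis, 118 mm above the bench, 12 mm above the raised sleeve's top; it does not move. Under the sleeve are the coupler's shoulder (35 mm across, top 64 mm above the bench) and its hexagon (32 mm across flats) down to the block.
- die_grinder: air die grinder lying on its side behind the block, 38 mm thick, about 210 mm long over all; origin under its body
- spare_coupler: small loose brass coupler standing on the bench by itself, 25 mm across, 44 mm tall (not the one to work on); origin under its centre
- loop_tool: wooden-handled loop trimming tool lying on the robot's side of the block, 19 mm thick, about 190 mm long; origin under its handle
- pigment_can: closed tin, 74 mm across, 98 mm tall; origin under its centre
- spatula: small plastering trowel with a wooden handle and a flat steel blade, lying on the bench, about 235 mm long, 21 mm thick at the handle; origin under the blade end of its handle
- mixing_bowl: black rubber mixing bowl, 124 mm across, 55 mm tall; origin under its centre
- batten: loose wooden batten 20 x 240 x 32 mm lying beyond the outlet; origin under its centre

How it is judged:
By the outcome, as a careful person would: the job done as asked, in the order asked, and still so for the second after the job is handed in, while the arm keeps its last pose, push and grip.
It also fails if it takes over 54 s, if anything falls off the work surface, if the arm or the gripper's body presses on something with over 40 N, if the wrist force passes 120 N, or if a joint passes its speed limit or range.

## Working session

There is one attempt and no reset: what is moved stays moved. The work goes in short steps, Python scripts to look and compute and a tool call to move; the robot and the scene stay as the last step left them, time stands still between calls to the robot, and variables do not carry over. Pictures are saved under pics/ and viewed, at most 10 in all, crops included, and the job is handed in when it is done.

Besides the shell and the picture viewer there is one more tool, called after "Request:" by a JSON object that holds its "op" and its "data". move_arm: Moves the arm, as the interface text tells. Its arguments: {"type":"object","properties":{"steps":{"type":"array"}},"required":["steps"]}

```bash
mkdir -p pics; ls
cat > h.py <<'E'
import numpy as np,cv2
from workcell import ctrl,cams
def ray(im,px):
    K=np.array(im["camera_matrix"]);s=((px[0]-K[0,2])/K[0,0],(px[1]-K[1,2])/K[1,1])
    u=cv2.undistortPoints(np.array([[px]],float),K,np.array([im["k1"],0,0,0,0.]))[0,0]
    d=np.array(im["rotation"])@np.array([u[0],u[1],1]);return np.array(im["xyz"],float),d
def proj(im,P):
    R=np.array(im["rotation"]);c=(np.atleast_2d(P)-np.array(im["xyz"]))@R
    s=c[:,:2]/c[:,2:];s=s*(1+im["k1"]*(s**2).sum(1,keepdims=True));K=np.array(im["camera_matrix"])
    return s*[K[0,0],K[1,1]]+[K[0,2],K[1,2]]
def atz(im,px,z):
    o,d=ray(im,px);return o+d*(z-o[2])/d[2]
def tri(a,pa,b,pb):
    o1,d1=ray(a,pa);o2,d2=ray(b,pb)
    t=np.linalg.lstsq(np.c_[d1,-d2],o2-o1,rcond=None)[0];p,q=o1+t[0]*d1,o2+t[1]*d2
    return (p+q)/2,np.linalg.norm(p-q)
E
python3 - <<'E'
from h import *
I={}
for n in("side","top"):
    im=I[n]=cams.get_image(n);cv2.imwrite(f"pics/{n}0.png",im["image"][:,:,::-1])
    print(n,np.round(im["xyz"]),np.round(im["rotation"],2).tolist(),im["k1"],im["camera_matrix"][0][0])
    for t in("outlet","lever_grip","sleeve","die_grinder","loop_tool","pigment_can","batten","spare_coupler","mixing_bowl","spatula"):
        print(t,[(round(d["p"],2),np.round(d["rect"]).tolist()) for d in cams.boxes_of(n,t)[:2]])
for t in("sleeve","lever_grip"):
    a=cams.boxes_of("side",t);b=cams.boxes_of("top",t)
    if a and b:print(t,tri(I["side"],a[0]["rect"][:2],I["top"],b[0]["rect"][:2]))
print(ctrl.get_obs())
E
```

```text
pics
side [ 350.  936. 1118.] [-0.32, 2.84, -1.14] 0.06345558600570315 504.079238054219
outlet [(0.39, [216.0, 248.0, 18.0, 55.0])]
lever_grip [(0.53, [219.0, 248.0, 17.0, 59.0]), (0.52, [250.0, 268.0, 10.0, 39.0])]
sleeve [(0.73, [258.0, 219.0, 12.0, 15.0])]
die_grinder [(0.93, [217.0, 247.0, 19.0, 57.0])]
loop_tool [(0.65, [316.0, 250.0, 28.0, 33.0])]
pigment_can [(0.61, [279.0, 129.0, 21.0, 28.0])]
batten [(0.56, [196.0, 236.0, 20.0, 74.0])]
spare_coupler [(0.53, [198.0, 236.0, 19.0, 70.0]), (0.26, [287.0, 390.0, 85.0, 59.0])]
mixing_bowl [(0.76, [361.0, 149.0, 43.0, 32.0]), (0.73, [197.0, 234.0, 19.0, 66.0])]
spatula [(0.85, [286.0, 389.0, 89.0, 62.0])]
top [ 337.   28. 1366.] [-2.15, 2.12, -0.19] -0.1498120729286768 494.69689549868315
outlet [(0.6, [251.0, 203.0, 114.0, 40.0])]
lever_grip [(0.64, [228.0, 201.0, 45.0, 14.0])]
sleeve []
die_grinder [(0.71, [438.0, 184.0, 31.0, 32.0])]
loop_tool [(0.75, [278.0, 259.0, 38.0, 37.0])]
pigment_can [(0.97, [438.0, 183.0, 33.0, 28.0])]
batten [(0.76, [266.0, 141.0, 81.0, 19.0])]
spare_coupler [(0.65, [320.0, 222.0, 14.0, 16.0]), (0.3, [256.0, 161.0, 71.0, 12.0])]
mixing_bowl [(0.75, [436.0, 288.0, 46.0, 46.0])]
spatula [(0.86, [127.0, 259.0, 58.0, 59.0])]Traceback (most recent call last):
  File "<stdin>", line 10, in <module>
  File "h.py", line 15, in tri
    t=np.linalg.lstsq(np.c_[d1,-d2],o2-o1,rcond=None)[0];p,q=o1+t[0]*d1,o2+t[1]*d2
      ~~~~~~~~~~~~~~~^^^^^^^^^^^^^^^^^^^^^^^^^^^^^^^^
    raise LinAlgError('Incompatible dimensions')
numpy.linalg.LinAlgError: Incompatible dimensions
```

View pics/top0.png

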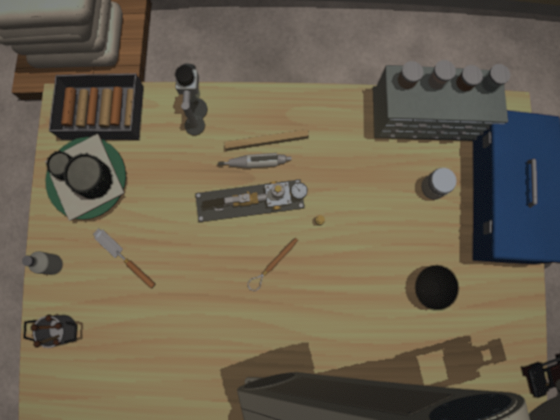

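View pics/side0.png

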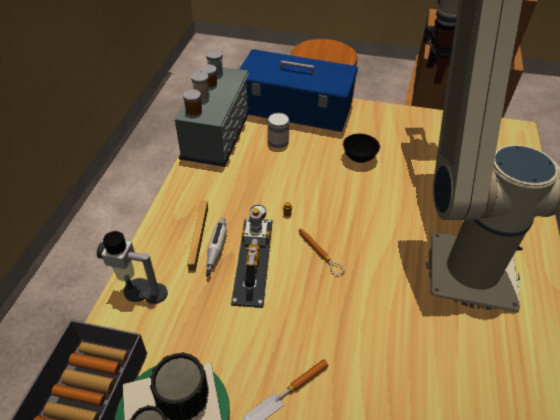

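The top view shows the outlet at about (251,200), with the gauge at (300,190), the coupler at (278,190), and the lever pointing left along the pipe. In the side view the coupler is at about (257,222) and the grip at (250,268). Next I'll fix the rotation (it is a rotation vector) and zoom in.

```bash
sed -i 's/np.array(im\["rotation"\])/cv2.Rodrigues(np.array(im["rotation"],float))[0]/' h.py
python3 - <<'E'
from h import *
I={n:cams.get_image(n) for n in("side","top")}
a=cv2.resize(I["top"]["image"][165:230,185:318],None,fx=6,fy=6,interpolation=2)
cv2.imwrite("pics/top1.png",a[:,:,::-1])
b=cv2.resize(I["side"]["image"][195:310,210:290],None,fx=5,fy=5,interpolation=2)
cv2.imwrite("pics/side1.png",b[:,:,::-1])
for n in I:
    for t in("sleeve_grip","plug_top","valve_lever","valve_stem","lever_grip","sleeve"):
        print(n,t,[(round(d["p"],2),np.round(d["rect"],1).tolist()) for d in cams.cut_out(n,t)[:2]])
print(tri(I["side"],(257.5,213),I["top"],(278,188)))
for q in((197,195),(303,181),(305,209),(199,220)):print(atz(I["top"],q,8))
o=ctrl.get_obs();print({k:np.round(o[k],3).tolist() for k in o})
E
```

```text
side sleeve_grip [(0.65, [256.0, 216.9, 15.4, 15.7])]
side plug_top [(0.59, [250.4, 255.1, 35.9, 100.9])]
side valve_lever [(0.49, [250.7, 268.3, 12.3, 42.6])]
side valve_stem [(0.75, [252.2, 253.6, 42.9, 98.9])]
side lever_grip [(0.6, [250.7, 267.1, 10.6, 39.3]), (0.19, [249.8, 254.2, 41.1, 103.8])]
side sleeve [(0.48, [256.4, 219.6, 12.1, 15.2]), (0.48, [314.4, 247.9, 26.9, 31.6])]
top sleeve_grip [(0.67, [255.6, 162.9, 75.6, 9.9]), (0.65, [278.8, 190.3, 12.6, 12.6])]
top plug_top [(0.74, [251.3, 199.9, 113.4, 39.1])]
top valve_lever [(0.83, [226.5, 201.8, 47.6, 13.8])]
top valve_stem [(0.69, [250.8, 199.4, 109.9, 41.2]), (0.65, [436.5, 182.3, 32.8, 29.2])]
top lever_grip [(0.6, [225.2, 199.8, 45.7, 11.2])]
top sleeve [(0.48, [278.5, 187.9, 16.2, 15.6])]
(array([601.42683657,  23.65867632, 106.42185253]), np.float64(9.239981000927225))
[604.13759642 250.56677256   8.        ]
[648.36021262 -46.61868323   8.        ]
[568.45244088 -52.51098787   8.        ]
[533.36855381 242.09498249   8.        ]
{'t': 2.0, 'qpos': [-1.324, 0.423, 1.63, 0.0, 1.089, -0.019], 'qvel': [0.001, -0.001, 0.002, -0.001, 0.001, 0.001], 'joint_torque': [-0.0, -54.457, -27.404, 0.064, 0.017, 0.0], 'ee_pos': [164.194, -603.028, 222.683], 'orientation': [-3.114, -0.416, -0.0], 'ft_force': [-0.541, 0.442, 0.984], 'moment': [-0.034, 0.05, 0.056], 'grasp_force': 0.0, 'width': 87.827}
```

View pics/top1.png

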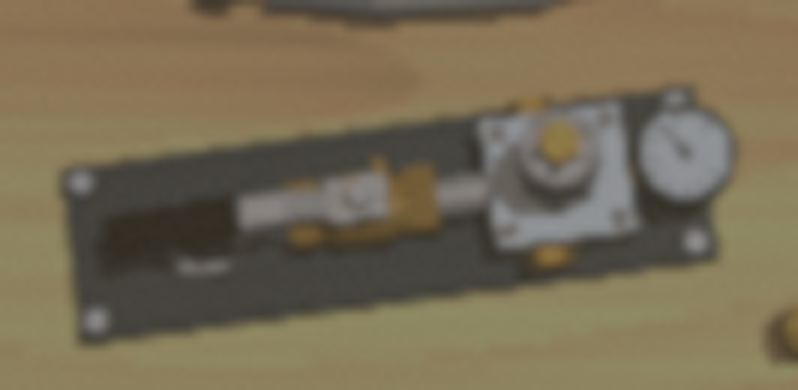

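View pics/side1.png

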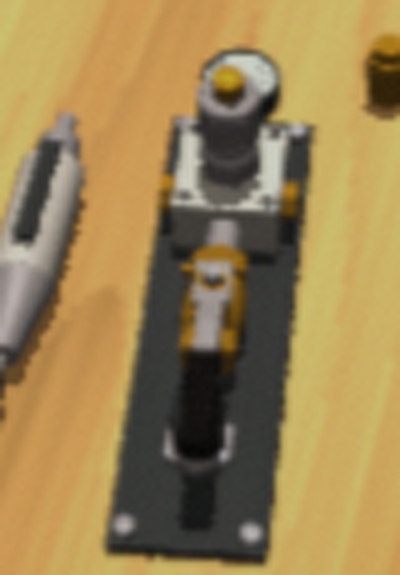

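The crops show these pixel positions:

| Feature | Top crop | Side crop |
|---|---|---|
| Plug | (560,141) | (228,80) |
| Gauge | (687,152) | (241,80) |
| Stem screw | (355,200) | (213,278) |
| Grip, from–to | (235,220)–(103,243) | (206,352)–(200,455) |

I also read off the plate corners and will fit the outlet pose jointly from both views.

Run:
```python
from h import *
from scipy.optimize import least_squares
I={n:cams.get_image(n) for n in("side","top")}
T=lambda u,v:((u+.5)/6-.5+185,(v+.5)/6-.5+165)
S=lambda u,v:((u+.5)/5-.5+210,(v+.5)/5-.5+195)
obs=[("top",T(560,141),"plug"),("side",S(228,80),"plug"),("top",T(687,152),"g"),("side",S(241,80),"g"),
("top",T(355,200),"st"),("side",S(213,278),"st"),
("top",T(63,172),"a"),("top",T(693,87),"b"),("top",T(717,258),"c"),("top",T(82,343),"d"),
("side",S(107,552),"a"),("side",S(268,560),"d"),("side",S(313,125),"c"),
("top",T(235,220),"l1"),("top",T(103,243),"l2"),("side",S(206,352),"l1"),("side",S(200,455),"l2")]
def P(p):
    x,y,w,c,l,dx,dy=p;L=lambda r:(-r*np.sin(l),90+r*np.cos(l),67.5)
    m=dict(plug=(0,0,118),g=(0,-58,58),st=(0,90,64),a=(42,c+150,8),b=(42,c-150,8),c=(-42,c-150,8),d=(-42,c+150,8),l1=L(54),l2=L(116))
    R=np.array([[np.cos(w),-np.sin(w),0],[np.sin(w),np.cos(w),0],[0,0,1]])
    return {k:R@np.array(v)+[x,y,0] for k,v in m.items()}
def f(p):
    m=P(p);return np.concatenate([proj(I[n],m[k])[0]-u+(np.array(p[5:]) if n=="side" else 0) for n,u,k in obs]+[np.array(p[5:])*.5])
r=least_squares(f,[605,25,.12,35,.1,0,0],loss="soft_l1");print(np.round(r.x,3));
e=f(r.x)[:-2].reshape(-1,2)
for o,q in zip(obs,e):print(o[0],o[2],np.round(q,1))
print({k:np.round(v,1) for k,v in P(r.x).items()})
for k in("plug","g","st","l1","l2"):
    d={n:u for n,u,kk in obs if kk==k};print(k,tri(I["side"],d["side"],I["top"],d["top"]))
```

```text
[ 6.02431e+02  2.52360e+01  1.52000e-01  7.87140e+01  5.20000e-02
 -1.65000e-01  1.43100e+00]
top plug [-0.5  0.4]
side plug [-0.1  0.8]
top g [-0.5  0.3]
side g [-0.3  0.5]
top st [ 0.4 -0.7]
side st [-0.  -0.6]
top a [-0.5 -0.1]
top b [ 0.2 -0.3]
top c [0.6 0.2]
top d [-0.4  0.8]
side a [-0.2 -0.6]
side d [ 0.2 -0.1]
side c [0.  0.7]
top l1 [ 0.4 -0.5]
top l2 [-0.3 -0. ]
side l1 [ 0.3 -0.1]
side l2 [ 0.2 -0.9]
{'plug': array([602.4,  25.2, 118. ]), 'g': array([611.2, -32.1,  58. ]), 'st': array([588.8, 114.2,  64. ]), 'a': array([609.2, 257.7,   8. ]), 'b': array([654.8, -38.8,   8. ]), 'c': array([571.7, -51.6,   8. ]), 'd': array([526.2, 244.9,   8. ]), 'l1': array([577.8, 167.1,  67.5]), 'l2': array([565.2, 227.8,  67.5])}
plug (array([603.69013387,  24.02151697, 114.16029201]), np.float64(1.136745266647164))
g (array([612.23144363, -33.65696852,  52.67037119]), np.float64(1.7947748258686924))
st (array([588.55515421, 115.65705121,  56.88642016]), np.float64(0.7902149655425784))
l1 (array([577.93649925, 168.76509906,  62.81709888]), np.float64(1.4591636711829752))
l2 (array([566.50233728, 228.35292741,  57.80731417]), np.float64(0.6568812723864731))
```

The fit is consistent, with residuals under 1 px. The coupler is at about (603,25), outlet yaw is 0.152, the stem is at about (588.7,114.8) and the lever angle is about 0.05. The plug, gauge and grip heights match the text within a few mm. Now I'll move over the lever.

Request:
{"op": "move_arm", "data": {"steps": [[[0.75, -0.83, 0], 0, 0], [[0.75, -0.83, 0], 0, 0], [[0.75, -0.83, 0], 0, 0], [[0.75, -0.83, 0], 0, 0], [[0.75, -0.83, 0], 0, 0], [[0.75, -0.83, 0], 0, 0], [[0.75, -0.83, 0], 0, 0], [[0.75, -0.83, 0], 0, 0], [[0.75, -0.83, 0], 0, 0], [[0.75, -0.83, 0], 0, 0], [[0.75, -0.83, 0], 0, 0], [[0.75, -0.83, 0], 0, 0], [[0.75, -0.83, 0], 0, 0], [[0.75, -0.83, 0], 0, 0], [[0.75, -0.83, 0], 0, 0], [[0.75, -0.83, 0], 0, 0]]}}

```text
t: 3.43
ee_pos: [366.9, -202.7, 222.9]
orientation: [3.113, 0.416, 0.001]
ft_force: [0.7, -0.8, -0.4]
width: 87.5
grasp_force: 0.0
```

Request:
{"op": "move_arm", "data": {"steps": [[[0.75, -0.83, 0], 0, 0], [[0.75, -0.83, 0], 0, 0], [[0.75, -0.83, 0], 0, 0], [[0.75, -0.83, 0], 0, 0], [[0.75, -0.83, 0], 0, 0], [[0.75, -0.83, 0], 0, 0], [[0.75, -0.83, 0], 0, 0], [[0.75, -0.83, 0], 0, 0], [[0.75, -0.83, 0], 0, 0], [[0.75, -0.83, 0], 0, 0], [[0.75, -0.83, 0], 0, 0], [[0.75, -0.83, 0], 0, 0], [[0.75, -0.83, 0], 0, 0], [[0.75, -0.83, 0], 0, 0], [[0.75, -0.83, 0], 0, 0], [[0.75, -0.83, 0], 0, 0]]}}

```text
t: 4.77
ee_pos: [569.2, 196.7, 222.7]
orientation: [-3.114, -0.417, -0.0]
ft_force: [1.0, -0.5, 0.2]
width: 88.3
grasp_force: 0.0
```

Request:
{"op": "move_arm", "data": {"steps": [[[0, 0, 0], -1, 0], [[0, 0, 0], -1, 0], [[0, 0, 0], -1, 0], [[0, 0, 0], -1, 0], [[0, 0, 0], -1, 0], [[0, 0, 0], -1, 0], [[0, 0, 0], -1, 0], [[0, 0, 0], -1, 0], [[0, 0, 0], -1, 0], [[0, 0, 0], -1, 0], [[0, 0, 0], -1, 0], [[0, 0, 0], -1, 0], [[0, 0, 0], -1, 0], [[0, 0, 0], -1, 0], [[0, 0, 0], -1, 0], [[0, 0, 0], -1, 0], [[0, 0, 0], -1, 0], [[0, 0, 0], -0.3, 0], [[0, 0, 0], 0, 0.5], [[0, 0, 0], 0, 0.5]]}}

```text
t: 6.43
ee_pos: [568.7, 195.3, 222.7]
orientation: [-1.984, -2.436, -0.0]
ft_force: [-0.2, 0.4, -0.6]
width: 77.7
grasp_force: 0.0
```

Request:
{"op": "move_arm", "data": {"steps": [[[0.08, 0.13, 0], 0, 0.5], [[0, 0, 0.9], 0, 0.5], [[0, 0, 0.9], 0, 0.5], [[0, 0, 0.9], 0, 0.5], [[0, 0, 0.9], 0, 0.5], [[0, 0, 0.9], 0, 0.5], [[0, 0, 0.9], 0, 0.5], [[0, 0, 0.8], 0, 0.5], [[0, 0, 0.4], 0, 0.5], [[0, 0, 0.2], 0, 0.5], [[0, 0, 0], 0, 0.5], [[0, 0, 0], 0, 1], [[0, 0, 0], 0, 1], [[0, 0, 0], 0, 1], [[0, 0, 0], 0, 1], [[0, 0, 0], 0, 1], [[0, 0, 0], 0, 1], [[0, 0, 0], 0, 1]]}}

```text
t: 7.93
ee_pos: [572.3, 198.2, 53.6]
orientation: [1.982, 2.436, 0.003]
ft_force: [-0.1, 0.3, 5.5]
width: 18.0
grasp_force: 30.0
```

Run:
```python
from h import *
a=[]
for n,(u,v) in dict(side=(250,255),top=(240,190)).items():
    im=cams.get_image(n)["image"];a.append(cv2.resize(im[v-55:v+55,u-70:u+70],None,fx=2.8,fy=2.8,interpolation=2))
cv2.imwrite("pics/g1.png",np.hstack(a)[:,:,::-1])
```

```text
(no output)
```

View pics/g1.png

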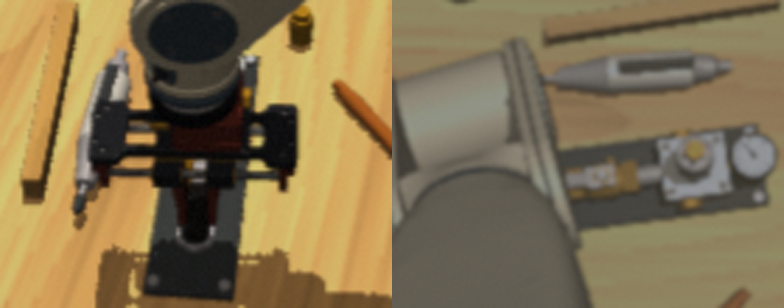

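The grip is held at 18.0 mm wide, and the picture shows the fingers straddling the black grip. Now I'll swing it about the stem.

Request:
{"op": "move_arm", "data": {"steps": [[[-0.013, -0.296, 0], -1, 1], [[-0.013, -0.296, 0], -1, 1], [[-0.013, -0.296, 0], -1, 1], [[-0.013, -0.296, 0], -1, 1], [[-0.013, -0.296, 0], -1, 1], [[-0.013, -0.296, 0], -1, 1], [[-0.013, -0.296, 0], -1, 1], [[-0.013, -0.296, 0], -1, 1]]}}

```text
t: 8.7
ee_pos: [522.7, 167.7, 53.6]
orientation: [1.023, 2.969, 0.003]
ft_force: [0.8, 1.5, 7.0]
width: 17.7
grasp_force: 30.0
```

Request:
{"op": "move_arm", "data": {"steps": [[[-0.013, -0.296, 0], -1, 1], [[-0.013, -0.296, 0], -1, 1], [[-0.013, -0.296, 0], -1, 1], [[-0.013, -0.296, 0], -1, 1], [[-0.013, -0.296, 0], -1, 1], [[-0.013, -0.296, 0], -1, 1], [[-0.013, -0.296, 0], -1, 1], [[0, 0, 0], 0, 1], [[0, 0, 0], 0, 1]]}}

```text
t: 9.45
ee_pos: [504.5, 119.5, 53.5]
orientation: [0.089, 3.139, 0.001]
ft_force: [-0.4, 2.2, 7.7]
width: 17.7
grasp_force: 30.1
```

Request:
{"op": "move_arm", "data": {"steps": [[[-0.003, -0.148, 0], -0.5, 1], [[-0.003, -0.148, 0], -0.5, 1], [[-0.003, -0.148, 0], -0.5, 1], [[-0.003, -0.148, 0], -0.5, 1], [[0, -0.06, 0], -0.2, 1], [[0, 0, 0], 0, 1], [[0, 0, 0], 0, 1]]}}

```text
t: 10.03
ee_pos: [505.2, 103.4, 53.5]
orientation: [-0.213, 3.133, 0.0]
ft_force: [-1.6, 0.5, 9.9]
width: 17.9
grasp_force: 30.0
```

Request:
{"op": "move_arm", "data": {"steps": [[[0, -0.06, 0], -0.2, 1], [[0, 0, 0], 0, 1], [[0, 0, 0], 0, 1]]}}

```text
t: 10.28
ee_pos: [505.3, 102.5, 53.5]
orientation: [-0.238, 3.131, 0.002]
ft_force: [-1.1, 4.5, 7.8]
width: 17.7
grasp_force: 30.0
```

Request:
{"op": "move_arm", "data": {"steps": [[[0, -0.06, 0], -0.1, 1], [[0, 0, 0], 0, 1], [[0, 0, 0], 0, 1]]}}

```text
t: 10.53
ee_pos: [505.4, 102.3, 53.5]
orientation: [-0.25, 3.13, 0.004]
ft_force: [-3.0, 14.4, 7.8]
width: 17.7
grasp_force: 30.0
```

The lever has hit its stop: 14 N at the grip, and the angle stopped growing. I'll release and move over the coupler.

Request:
{"op": "move_arm", "data": {"steps": [[[0, 0, 0], 0, 0.5], [[0, 0, 0], 0, 0.5], [[0, 0, 0], 0, 0.5], [[0, 0, 0], 0, 0.5], [[0, 0, -0.5], 0, 0.3], [[0, 0, -1], 0, 0.2], [[0, 0, -1], 0, 0.2], [[0, 0, -1], 0, 0.2], [[0, 0, -1], 0, 0.2], [[-0.67, -0.72, 0], 0, 0.2], [[-0.67, -0.72, 0], 0, 0.2], [[-0.67, -0.72, 0], 0, 0.2], [[-0.67, -0.72, 0], 0, 0.2], [[-0.67, -0.72, 0], 0, 0.2], [[0, 0, 0], 0, 0.2], [[0, 0, 0], 0, 0.2]]}}

```text
t: 11.87
ee_pos: [602.3, 24.0, 164.6]
orientation: [0.25, -3.131, -0.0]
ft_force: [0.0, -0.3, -1.2]
width: 70.4
grasp_force: 0.0
```

Run:
```python
from h import *
a=[]
for n,(u,v) in dict(side=(250,255),top=(250,200)).items():
    im=cams.get_image(n)["image"];a.append(cv2.resize(im[v-55:v+55,u-70:u+70],None,fx=2.8,fy=2.8,interpolation=2))
cv2.imwrite("pics/g2.png",np.hstack(a)[:,:,::-1])
```

```text
(no output)
```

View pics/g2.png

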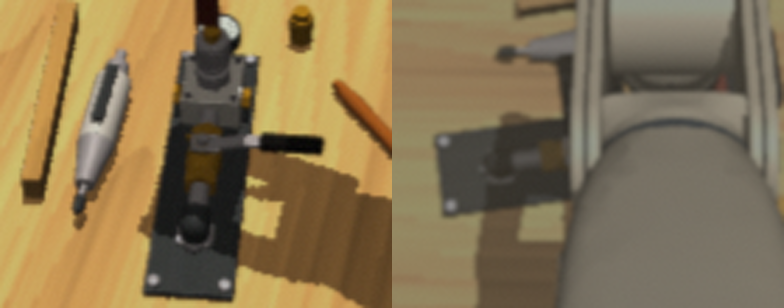

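The side view shows the lever square across the pipe, with its grip running from (258,143) to (322,144) in the crop. Next I'll descend and do a first, centring grip on the sleeve.

Request:
{"op": "move_arm", "data": {"steps": [[[0, 0.06, 0.6], 0, 0.2], [[0, 0, 0.8], 0, 0.2], [[0, 0, 0.8], 0, 0.2], [[0, 0, 0.8], 0, 0.2], [[0, 0, 0.4], 0, 0.2], [[0, 0, 0.2], 0, 0.2], [[0, 0, 0], 0, 0.2], [[0, 0, 0], 0, 0.2]]}}

```text
t: 12.63
ee_pos: [602.1, 26.7, 75.8]
orientation: [-0.253, 3.131, -0.0]
ft_force: [0.1, -0.3, 0.5]
width: 70.2
grasp_force: 0.0
```

Request:
{"op": "move_arm", "data": {"steps": [[[0, 0, 0], 0, 1], [[0, 0, 0], 0, 1], [[0, 0, 0], 0, 1], [[0, 0, 0], 0, 1], [[0, 0, 0], 0, 1], [[0, 0, 0], 0, 1], [[0, 0, 0], 0, 1], [[0, 0, 0], 0, 1]]}}

```text
t: 13.3
ee_pos: [602.1, 26.2, 75.4]
orientation: [-0.253, 3.131, -0.0]
ft_force: [-1.1, -2.4, 3.4]
width: 35.6
grasp_force: 30.0
```

Request:
{"op": "move_arm", "data": {"steps": [[[0, 0, 0], 0, 0.35], [[0, 0, 0], 0, 0.35], [[0, 0, 0], 0, 0.35], [[0, 0, 0], 0, 0.35], [[0, 0, 0], 1, 0.35], [[0, 0, 0], 1, 0.35], [[0, 0, 0], 1, 0.35], [[0, 0, 0], 1, 0.35], [[0, 0, 0], 1, 0.35], [[0, 0, 0], 1, 0.35], [[0, 0, 0], 1, 0.35], [[0, 0, 0], 1, 0.35], [[0, 0, 0], 1, 0.35], [[0, 0, 0], 1, 0.35], [[0, 0, 0], 1, 0.35], [[0, 0, 0], 1, 0.35], [[0, 0, 0], 1, 0.35], [[0, 0, 0], 1, 0.35]]}}

```text
t: 14.8
ee_pos: [601.8, 26.5, 75.0]
orientation: [-1.595, -2.706, 0.0]
ft_force: [0.0, 1.2, 0.3]
width: 57.4
grasp_force: 0.0
```

Request:
{"op": "move_arm", "data": {"steps": [[[0, 0, 0], 1, 0.35], [[0, 0, 0], 1, 0.35], [[0, 0, 0], 1, 0.35], [[0, 0, 0], 1, 0.35], [[0, 0, 0], 0, 0.35], [[0, 0, 0], 0, 1], [[0, 0, 0], 0, 1], [[0, 0, 0], 0, 1], [[0, 0, 0], 0, 1], [[0, 0, 0], 0, 1], [[0, 0, 0], 0, 1], [[0, 0, 0], 0, 1]]}}

```text
t: 15.8
ee_pos: [602.3, 26.5, 75.2]
orientation: [2.035, 2.393, 0.001]
ft_force: [2.5, 0.9, -2.1]
width: 35.4
grasp_force: 30.0
```

Request:
{"op": "move_arm", "data": {"steps": [[[0, 0.02, 0.06], 0, 1], [[0, 0, 0.06], 0, 1], [[0, 0, 0], 0, 1], [[0, 0, 0], 0, 1], [[0, 0, 0], 0, 1]]}}

```text
t: 16.22
ee_pos: [602.4, 26.5, 73.0]
orientation: [2.035, 2.393, 0.0]
ft_force: [-1.7, 0.8, 7.8]
width: 35.6
grasp_force: 30.0
```

Request:
{"op": "move_arm", "data": {"steps": [[[0, 0, 0.03], 0, 1], [[0, 0, 0], 0, 1], [[0, 0, 0], 0, 1]]}}

```text
t: 16.47
ee_pos: [602.4, 26.5, 72.8]
orientation: [2.035, 2.393, 0.0]
ft_force: [-3.6, 1.1, 14.1]
width: 35.6
grasp_force: 30.0
```

Request:
{"op": "move_arm", "data": {"steps": [[[0, 0, -0.015], 0.6, 1], [[0, 0, 0], 0.6, 1], [[0, 0, 0], 0.6, 1], [[0, 0, 0], 0.6, 1], [[0, 0, 0], 0.6, 1], [[0, 0, 0], 0.6, 1], [[0, 0, 0], 0, 1], [[0, 0, 0], 0, 1]]}}

```text
t: 17.13
ee_pos: [602.5, 26.5, 72.4]
orientation: [2.385, 2.045, 0.0]
ft_force: [-0.2, 0.2, 4.5]
width: 35.7
grasp_force: 30.0
```

Request:
{"op": "move_arm", "data": {"steps": [[[0, 0, 0], 0.4, 1], [[0, 0, 0], 0.4, 1], [[0, 0, 0], 0.4, 1], [[0, 0, 0], 0, 1], [[0, 0, 0], 0, 1]]}}

```text
t: 17.55
ee_pos: [602.5, 26.5, 72.3]
orientation: [2.489, 1.917, 0.0]
ft_force: [-0.5, -0.0, 4.9]
width: 35.7
grasp_force: 30.0
```

Request:
{"op": "move_arm", "data": {"steps": [[[0, 0, 0.04], 0, 1], [[0, 0, 0], 0, 1], [[0, 0, 0], 0, 1]]}}

```text
t: 17.8
ee_pos: [602.5, 26.5, 71.3]
orientation: [2.489, 1.917, 0.0]
ft_force: [-0.1, 0.9, 6.4]
width: 35.4
grasp_force: 30.0
```

Request:
{"op": "move_arm", "data": {"steps": [[[0, 0, 0.06], 0, 1], [[0, 0, 0.04], 0, 1], [[0, 0, 0], 0, 1], [[0, 0, 0], 0, 1]]}}

```text
t: 18.13
ee_pos: [602.5, 26.5, 69.0]
orientation: [2.488, 1.917, 0.001]
ft_force: [-1.0, 0.5, 8.4]
width: 35.6
grasp_force: 30.0
```

The force is following the spring rate, so the keyway is over the pin. I'll continue until it's home.

Request:
{"op": "move_arm", "data": {"steps": [[[0, 0, 0.04], 0, 1], [[0, 0, 0.04], 0, 1], [[0, 0, 0], 0, 1], [[0, 0, 0], 0, 1]]}}

```text
t: 18.47
ee_pos: [602.5, 26.5, 67.2]
orientation: [2.489, 1.917, 0.0]
ft_force: [-1.5, 0.4, 8.3]
width: 35.9
grasp_force: 30.0
```

Request:
{"op": "move_arm", "data": {"steps": [[[0, 0, 0.04], 0, 1], [[0, 0, 0], 0, 1], [[0, 0, 0], 0, 1]]}}

```text
t: 18.72
ee_pos: [602.6, 26.5, 67.0]
orientation: [2.488, 1.917, 0.001]
ft_force: [-3.3, 0.9, 16.2]
width: 35.6
grasp_force: 30.0
```

Request:
{"op": "move_arm", "data": {"steps": [[[0, 0, 0.015], 0, 1], [[0, 0, 0], 0, 1], [[0, 0, 0], 0, 1], [[0, 0, 0], 0, 1], [[0, 0, 0], 0, 1], [[0, 0, 0], 0, 1], [[0, 0, 0], 0, 1], [[0, 0, 0], 0, 1], [[0, 0, 0], 0, 1], [[0, 0, 0], 0, 1], [[0, 0, 0], 0, 1], [[0, 0, 0], 0, 1], [[0, 0, 0], 0, 1]]}}

```text
t: 19.8
ee_pos: [602.6, 26.5, 67.0]
orientation: [2.488, 1.917, 0.001]
ft_force: [-6.6, -0.2, 19.6]
width: 35.6
grasp_force: 30.0
```

Run:
```python
from h import *
im=cams.get_image("side")["image"]
cv2.imwrite("pics/g3.png",cv2.resize(im[180:310,200:300],None,fx=4.5,fy=4.5,interpolation=2)[:,:,::-1])
o=ctrl.get_obs();print(o["ee_pos"],o["ft_force"],o["width"])
```

```text
[602.58901022  26.53668283  66.9743752 ] [-5.59556353  0.14548569 19.38458627] 35.293270867291795
```

View pics/g3.png

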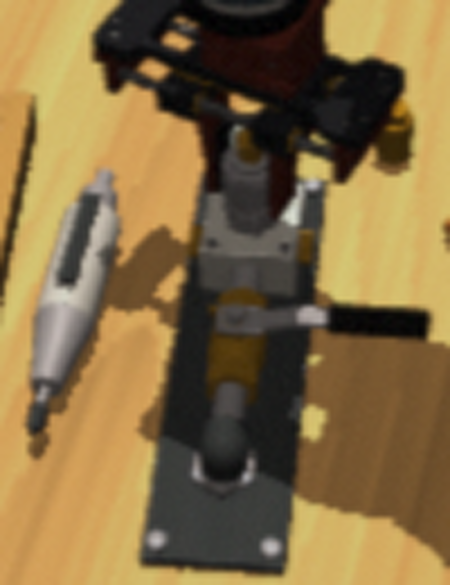

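The lever is square across the pipe, with its grip at about (380,322) in the crop. The sleeve, at about (245,185), is held down and steady at 19 N, about 8 mm below its raised height. I'm handing in.

```bash
python3 -c "
from workcell import ctrl
print(ctrl.close_job())"
```

```text
the job is handed in; nothing more can be done
None
```

I swung the lever to its shut stop, found the keyway after about 0.42 rad clockwise, and handed the job in at about 20 s with the gripper still holding the sleeve about 8 mm down at 19 N; no verdict was returned.

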